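Shut the tap of the painter's water can and snap its filler cap home

TASK

The water can on the painter's table is to be packed up: first shut its tap by turning the bar handle until it lies square across the spout. Then pick up the loose fluted snap cap, press it straight down onto the can's round filler neck until it clicks, and keep pressing after the click so that it is squeezed fully home on its springy gasket. Finish while still firmly pressing the cap down, without letting go, with the tap still shut and the other things on the table left where they are.

Things in the scene. Friction and masses are not known exactly. Their poses are not given: they have to be found in the camera images.
- can: squat aluminium water can, fixed to the table, 110 mm (its x) by 210 mm (its y), flat top 72 mm above the table. Origin at the centre of its underside, z up. On its top stand the filler neck (57 mm to -y of the centre) and the brass tap (57 mm to +y). The tap's spout points along the can's -x and overhangs that side by about 26 mm
- neck_seat (a point): on the can: centre of the flat steel collar, 50 mm across and 82 mm above the table, on which the cap's rim finally seats; axes as the can's. The upright steel neck, 27 mm across, rises 23 mm from here, its top 6 mm tapering to 17 mm across
- neck_beads (a point): on the neck's axis, 8.5 mm above neck_seat: height of four spring beads that stick out of the neck to 33 mm across. The cap's lip meets them when its underside is about 12 mm above neck_seat; the push rises to about 7 to 10 N, then drops (the click) as the beads snap in above the lip, underside about 5 mm above neck_seat
- gasket (a joint): squeeze of the black rubber gasket, 45 mm across, round the foot of the neck, m: 0 when free (4 mm proud of neck_seat), 0.004 when pressed level with the collar. It pushes back at 2 N per mm, 8 N when level. With the cap clicked on but left alone it lifts the cap's underside about 3 mm above neck_seat; a push of 10 N or more takes it fully home
- cap: fluted white plastic snap cap standing open side down on the table, 46 mm across, 32 mm high, about 30 g. Origin at the centre of its open underside, z up. The mouth is 29.6 mm wide with an inner lip 3 mm thick; above it the bore is 35.6 mm wide, 26 mm deep in all. Any turn about its own axis fits
- tap (a joint): angle of the tap's bar handle about the vertical, rad: 0 is shut (bar along the can's y, square across the spout), positive is counterclockwise seen from above. It starts open at 0.6 to 1.4, so it is turned clockwise to shut. It can turn past 0 (no stop there; stops at 1.57 either way), stays where it is left, and resists with about 0.08 N m
- tap_grip (a point): centre of the tap's bar handle, on its turning axis, 116 mm above the table. The bar is 58 mm long (this point's y), 11 mm thick (its x) and 20 mm high; the point turns with it, z up. Below the bar is a round stem, then the 36 mm square brass tap body whose top is 22 mm below this point
- ink_bottle: small glass ink jar with a flat white screw lid, 42 mm across, 56 mm high; a bystander standing on the table. Origin at the centre of its underside
- brush_jar: white pot, 72 mm across and 85 mm high, with brushes standing in it up to 195 mm; a bystander. Origin at the centre of its underside
- rinse_cup: open steel cup, 68 mm across, 60 mm high; a bystander. Origin at the centre of its underside
- pebble: flat grey pebble, 60 mm across, 24 mm high; a bystander. Origin at the centre of its underside
- brush: flat wooden-handled brush lying on the table, 190 mm long; a bystander. Origin under its middle
- sharpener: small steel sharpener block, 25 by 40 by 16 mm; a bystander. Origin at the centre of its underside
Mind the look-alikes: they are no part of the job. Leave any green or orange look-alike of the cap alone.

How it is judged:
By the outcome, as a careful person would: the job done as asked, in the order asked, and still so for the second after the job is handed in, while the arm keeps its last pose, push and grip.
It also fails if it takes over 61 s, if anything falls off the work surface, if the arm or the gripper's body presses on something with over 40 N, if the wrist force passes 120 N, or if a joint passes its speed limit or range.

ROBOT

A 6-joint arm with a two-finger parallel gripper is mounted at the origin on the work surface. World frame = base frame: x ahead of the robot, y to its left, z up, the work surface at z = 0. Lengths are in m, angles in rad, forces in N, time in s.
With the tool pointing down it reaches from about 0.375 to 0.975 m from the base axis. Payload 3.8 kg.
Tool frame: the origin (TCP) lies midway between the tips of the shut fingers; the grasp point (between the pads) lies 19 mm behind it; z points along the fingers, y is the direction in which the jaws open and shut (so a half turn about z gives the same grasp; the last joint's range is limited). The gripper opens to 85 mm and grips with 20 to 120 N. Pads are 22 mm wide; open, the fingers measure 114 mm over their backs; the gripper's body (76 mm by 85 mm) begins 54 mm behind the grasp point. The pads swing forward as they close: fully open they stand 13 mm farther back than shut.
Start: joints at [1.208, 0.264, 1.604, -0, 1.274, -0.037], TCP at [0.216, 0.639, 0.231] pointing down, gripper open.
Joint ranges: [-2.63, 2.63], [-0.94, 2.18], [0.31, 2.57], [-1.31, 4.45], [0, 2.66], [-2.55, 2.55]. Speed limits (rad/s): [2.57, 2.57, 3.14, 3.14, 3.14, 3.14].

INTERFACE

Orientations are given as [roll, pitch, yaw] about the fixed x, y, z axes, in that order (R = Rz(yaw) Ry(pitch) Rx(roll)).
In Python, from workcell import ctrl gives the robot as it stands.
- The arm moves only by the tool step_arm, never from a script. Its argument "motion" is a list of rows, each an object with "delta_pos": the shift along the tool's x, y, z in mm, a list of three; "rot": the turn, a rotation vector about the tool's x, y, z in degrees, a list of three. In form: [{"delta_pos": [dx, dy, dz], "rot": [rx, ry, rz]}, ...]. A call has 1 to 5 rows; each row shifts and turns the pose as measured when the row begins, along the tool's axes as they then stand; what a row does not reach is not made up. A row lasts 1/8 s, in which the tool goes at most 62.5 mm and 10.7 degrees, less where a joint would pass 70% of its speed; a pose out of reach is approached as far as the arm can. A call with a gripper value outside its range is refused whole. "claw" is the closure, from -1 (fully open) to 1 (shut), set as the call begins (left out, the last holds). The fingers move at their own pace and stop on an object; "squeeze" is the grip in N (left out, the last holds). Time passes only in rows, so rows that do not move let the fingers close. It gives the time, the measured TCP pose, the force and the opening at its end, in the units of the state.
- ctrl.state(): the state, without advancing time (a new reading comes with each control period).
- ctrl.snapshot(name): name is "scene" or "top"; returns a dict with "image" (400x640x3 uint8, red, green, blue), "mtx" (3x3 intrinsics, pixels), "k1" (the pictures are not rectified: a ray, as slopes to the right and down, at radius r is drawn at 1 + k1 r^2 times it, then the intrinsics apply), "T" (4x4, takes a point from camera to world coordinates). Camera axes: x right, y down, z forward; pixel columns grow to the right and rows downward; lengths in m; the calibration is good to about 2 mm. A picture is of the moment at which its call begins. There is no depth.
- ctrl.job_done(): hands the job in, once; it reports no verdict.
The state is a dict: "clock": time; "q": joint angles; "qd": joint speeds; "joint_efforts": joint torques, N m; "tcp_pos": TCP position; "eef_rot": TCP orientation; "contact_force": force on the tool from outside, world axes, zero at the start; "ft_torque": the same for the moment, N m; "opening": finger opening in m.
Only numpy, scipy, OpenCV 4.12 (cv2) and the standard library are available. Lean on these libraries where they do the work, as an engineer would, in place of code of your own. Each camera call takes 0.05 s, during which the arm holds its last target.

## Working session

There is one attempt and no reset: what is moved stays moved. The work goes in short steps, Python scripts to look and compute and a tool call to move; the robot and the scene stay as the last step left them, time stands still between calls to the robot, and variables do not carry over. Pictures are saved under pics/ and viewed, and the job is handed in when it is done.

Besides the shell and the picture viewer there is one more tool, called after "Request:" as name(argument=value, ...) on one line, values as JSON. step_arm: Moves the arm, as the interface text tells. Its arguments: {"type":"object","properties":{"motion":{"type":"array","items":{"type":"object","properties":{"delta_pos":{"type":"array","items":{"type":"number"}},"rot":{"type":"array","items":{"type":"number"}}}}},"claw":{"type":"number"},"squeeze":{"type":"number"}},"required":["motion"]}

```bash
mkdir -p pics; ls
cat > h.py <<'E'
import numpy as np, cv2, pickle
from workcell import ctrl
def snap(n,f):
    s=ctrl.snapshot(n); pickle.dump(s,open(f'pics/{f}.pkl','wb')); cv2.imwrite(f'pics/{f}.png',s['image'][:,:,::-1]); return s
def load(f): return pickle.load(open(f'pics/{f}.pkl','rb'))
def D(s): return np.array([s['k1'],0,0,0,0],float)
def ray(s,u,v):
    p=cv2.undistortPoints(np.array([[[u,v]]],float),np.array(s['mtx'],float),D(s))[0,0]
    T=np.array(s['T']); d=T[:3,:3]@np.array([p[0],p[1],1]); return T[:3,3],d/np.linalg.norm(d)
def atz(s,u,v,z):
    o,d=ray(s,u,v); return o+d*(z-o[2])/d[2]
def tri(l):
    A=np.zeros((3,3));b=np.zeros(3);R=[]
    for s,u,v in l:
        o,d=ray(s,u,v);P=np.eye(3)-np.outer(d,d);A+=P;b+=P@o;R.append((o,d))
    x=np.linalg.solve(A,b); return x,[np.linalg.norm(np.cross(x-o,d)) for o,d in R]
def proj(s,P):
    T=np.array(s['T']); P=np.atleast_2d(P); c=(P-T[:3,3])@T[:3,:3]
    return cv2.projectPoints(c.reshape(-1,1,3),np.zeros(3),np.zeros(3),np.array(s['mtx'],float),D(s))[0][:,0]
def crop(f,x0,y0,x1,y1,k,out):
    s=load(f); c=s['image'][y0:y1,x0:x1,::-1]; cv2.imwrite(f'pics/{out}.png',cv2.resize(c,None,fx=k,fy=k,interpolation=cv2.INTER_CUBIC))
E
python3 - <<'E'
from h import *
for n in('scene','top'):
    s=snap(n,n+'0'); print(n,s['mtx'],s['k1'],np.round(s['T'],3))
print(ctrl.state())
E
```

```text
pics
scene [[408.22305199   0.         324.05308817]
 [  0.         408.22305199 198.90962739]
 [  0.           0.           1.        ]] -0.016332221536022283 [[-0.858  0.404 -0.317  0.874]
 [ 0.514  0.681 -0.522  0.498]
 [ 0.005 -0.611 -0.792  0.902]
 [ 0.     0.     0.     1.   ]]
top [[422.45749318   0.         319.25818357]
 [  0.         422.45749318 201.47220032]
 [  0.           0.           1.        ]] -0.09353821691352879 [[ 0.004 -0.994  0.109  0.42 ]
 [-1.    -0.004 -0.002 -0.024]
 [ 0.003 -0.109 -0.994  1.26 ]
 [ 0.     0.     0.     1.   ]]
{'clock': 0.1, 'q': array([ 1.20805037e+00,  2.64732194e-01,  1.60525457e+00, -1.95741650e-05,
        1.27371926e+00, -3.69251342e-02]), 'qd': array([-0.00039214, -0.00210306, -0.00389755, -0.0015129 , -0.00176978,
       -0.00056621]), 'joint_efforts': array([ 2.56615131e-04, -5.16707540e+01, -3.68594384e+01, -6.04589513e-05,
        6.25133471e-03, -7.46045913e-06]), 'tcp_pos': array([0.21584243, 0.63884674, 0.23004064]), 'eef_rot': array([-3.13948004e+00, -5.93266250e-05,  2.81577752e+00]), 'contact_force': array([ 0.07950407, -0.43115586, -0.3523847 ]), 'ft_torque': array([ 0.03551971, -0.02074608,  0.03153358]), 'opening': 0.08529867112027481}
```

View pics/scene0.png

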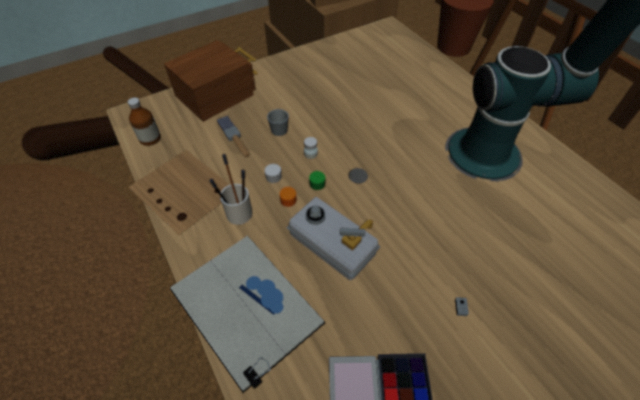

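View pics/top0.png

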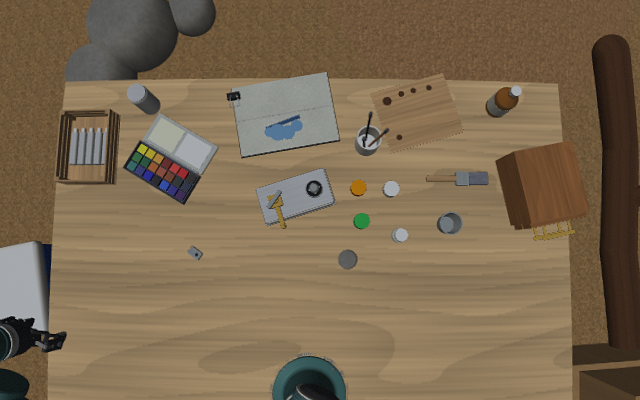

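Run:
```python
from h import *
crop('scene0',250,120,400,290,5,'c1') if 0 else crop('scene0',260,125,390,285,4,'c1')
crop('top0',250,160,420,250,4,'c2')
```

```text
(no output)
```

View pics/c1.png

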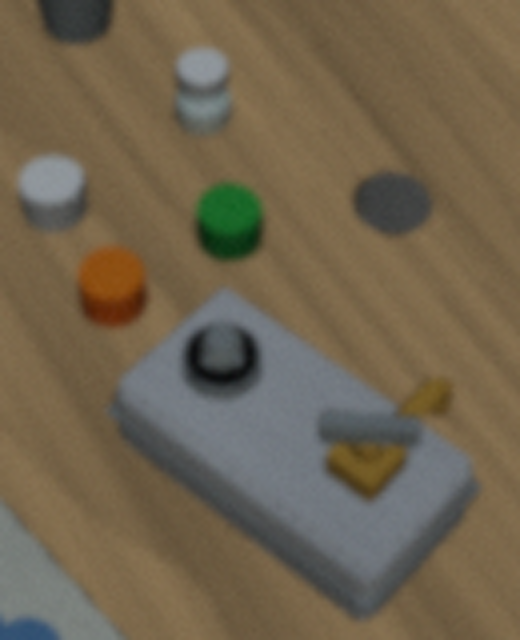

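View pics/c2.png

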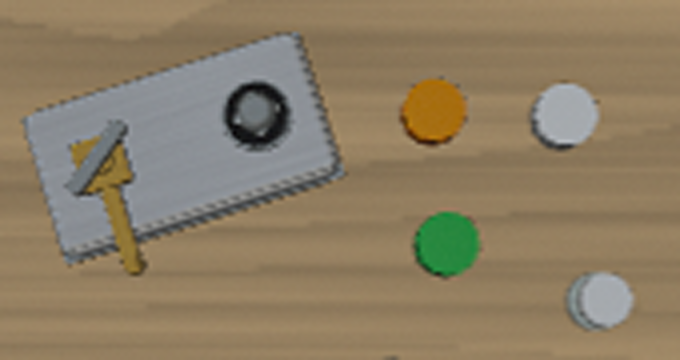

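Run:
```python
from h import *
t=load('top0');s=load('scene0')
T=lambda x,y:(t,250+x/4-.375,160+y/4-.375)
S=lambda x,y:(s,260+x/4-.375,125+y/4-.375)
for n,a,b,z in [('bar top',T(97,157),S(370,422),.126),('neck top',T(257,109),S(222,342),.105),('cap top',T(565,113),S(53,184),.032),('corner near neck back',T(297,34),S(117,392),.072),('corner front neck',T(341,163),S(228,290),.072),('corner tap back',T(24,121),S(361,600),.072),('corner tap front',T(68,250),S(476,476),.072),('ink',T(606,299),S(203,68),.056)]:
    x,r=tri([a,b]); print(n,x.round(4),np.round(r,4),atz(*a,z).round(4),atz(*b,z).round(4))
e1=atz(*T(72,191),.126);e2=atz(*T(123,124),.126);print(e1,e2,np.linalg.norm(e1-e2),np.degrees(np.arctan2(*(e2-e1)[[1,0]])))
e1=atz(*S(322,422),.126);e2=atz(*S(418,427),.126);print(e1,e2,np.linalg.norm(e1-e2),np.degrees(np.arctan2(*(e2-e1)[[1,0]])))
```

```text
bar top [0.5525 0.0956 0.1234] [0.0014 0.0014] [0.5511 0.0963 0.126 ] [0.5547 0.096  0.126 ]
neck top [ 0.5886 -0.0118  0.0993] [0.0007 0.0007] [ 0.5873 -0.0115  0.105 ] [ 0.5912 -0.0086  0.105 ]
cap top [ 0.5971 -0.2385  0.0287] [0.0009 0.0009] [ 0.5959 -0.2374  0.032 ] [ 0.5988 -0.2364  0.032 ]
corner near neck back [ 0.6495 -0.0398  0.0559] [0.0002 0.0002] [ 0.6463 -0.0394  0.072 ] [ 0.654  -0.0297  0.072 ]
corner front neck [ 0.5534 -0.0701  0.0638] [0.0016 0.0016] [ 0.5537 -0.0708  0.072 ] [ 0.5554 -0.0635  0.072 ]
corner tap back [0.5899 0.1562 0.0431] [0.0039 0.0039] [0.5829 0.1544 0.072 ] [0.6023 0.1653 0.072 ]
corner tap front [0.4919 0.124  0.0545] [0.0006 0.0006] [0.4913 0.1215 0.072 ] [0.4994 0.1321 0.072 ]
ink [ 0.4596 -0.2617  0.0551] [0.0013 0.0013] [ 0.4586 -0.2607  0.056 ] [ 0.461  -0.2618  0.056 ]
[0.5279184  0.11282947 0.126     ] [0.57364454 0.07899159 0.126     ] 0.05688481711939762 -36.501876904307984
[0.57805405 0.08212849 0.126     ] [0.53316271 0.11274574 0.126     ] 0.05433828272450891 145.70483206910387
```

Request:
step_arm(motion=[{"delta_pos":[-45,-37,0],"rot":[0,0,0]},{"delta_pos":[-45,-37,0],"rot":[0,0,0]},{"delta_pos":[-45,-37,0],"rot":[0,0,0]},{"delta_pos":[-45,-37,0],"rot":[0,0,0]},{"delta_pos":[-45,-37,0],"rot":[0,0,0]}], claw=-1, squeeze=30)

```text
clock: 0.72
tcp_pos: [0.371, 0.3873, 0.2267]
eef_rot: [-3.136, -0.001, 2.824]
contact_force: [0.9, 0.0, -0.4]
opening: 0.0851
```

```bash
cat >> h.py <<'E'
from scipy.spatial.transform import Rotation as Ro
def go(p,yaw):
    st=ctrl.state(); R=Ro.from_euler('xyz',st['eef_rot']).as_matrix()
    d=R.T@(np.array(p)-st['tcp_pos'])*1000
    G=(Ro.from_euler('z',yaw,degrees=True)*Ro.from_euler('x',180,degrees=True)).as_matrix()
    rv=np.degrees(Ro.from_matrix(R.T@G).as_rotvec())
    print('t',round(st['clock'],2),'tcp',st['tcp_pos'].round(4),'rpy',np.degrees(st['eef_rot']).round(1),'F',st['contact_force'].round(1),'M',st['ft_torque'].round(2),'open',round(st['opening'],4))
    print('shift',d.round(1),'rot',rv.round(1))
E
python3 -c "
from h import *
go([.5525,.096,.19],144.5)"
```

```text
t 0.72 tcp [0.371  0.3873 0.2267] rpy [-1.797e+02 -1.000e-01  1.618e+02] F [ 0.9  0.  -0.4] M [ 0.06 -0.    0.03] open 0.0851
shift [-263.5 -219.8   37.7] rot [-0.3 -0.  17.3]
```

Request:
step_arm(motion=[{"delta_pos":[-50,-42,0],"rot":[0,0,0]},{"delta_pos":[-50,-42,0],"rot":[0,0,0]},{"delta_pos":[-50,-42,0],"rot":[0,0,0]},{"delta_pos":[-50,-42,0],"rot":[0,0,0]},{"delta_pos":[-45,-38,10],"rot":[0,0,9]}])

```text
clock: 1.35
tcp_pos: [0.533, 0.1216, 0.2171]
eef_rot: [-3.137, 0.001, 2.664]
contact_force: [0.1, 0.4, 0.4]
opening: 0.0853
```

```bash
python3 -c "
from h import *
go([.553,.096,.16],144.5)"
```

```text
t 1.35 tcp [0.533  0.1216 0.2171] rpy [-1.797e+02  1.000e-01  1.526e+02] F [0.1 0.4 0.4] M [-0.01 -0.1  -0.04] open 0.0853
shift [-29.5 -13.3  57.2] rot [-0.3  0.1  8.1]
```

Request:
step_arm(motion=[{"delta_pos":[-29,-13,25],"rot":[0,0,8]},{"delta_pos":[0,0,25],"rot":[0,0,0]},{"delta_pos":[0,0,0],"rot":[0,0,0]}])

```text
clock: 1.72
tcp_pos: [0.5541, 0.0904, 0.1643]
eef_rot: [-3.135, 0.001, 2.511]
contact_force: [0.5, -0.2, 0.6]
opening: 0.0852
```

```bash
python3 -c "
from h import *
go([.553,.096,.102],144.5)
snap('top','t1');snap('scene','s1');crop('t1',240,150,340,240,6,'ct1');crop('s1',300,140,420,280,4,'cs1')"
```

```text
t 1.73 tcp [0.5541 0.0904 0.1643] rpy [-179.6    0.   143.9] F [ 0.5 -0.2  0.6] M [-0.02  0.05 -0.02] open 0.0852
shift [ 4.2  4.3 62.3] rot [-0.4  0.  -0.6]
```

View pics/ct1.png

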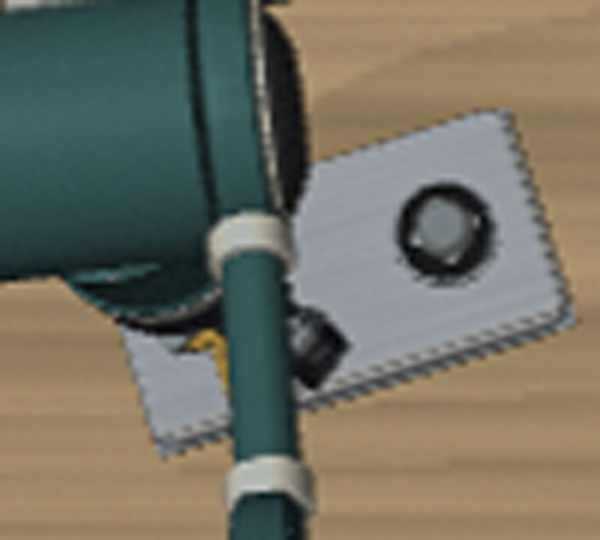

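View pics/cs1.png

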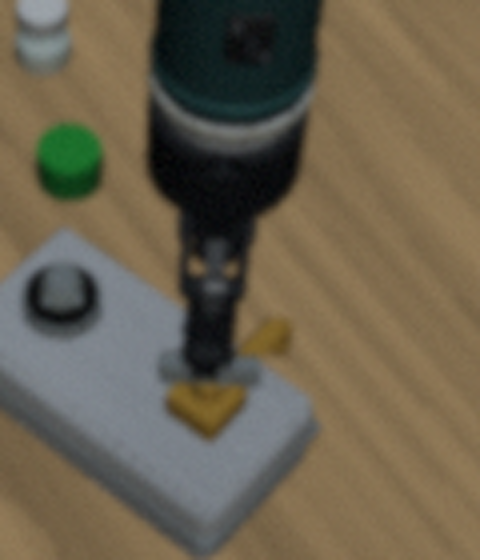

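Request:
step_arm(motion=[{"delta_pos":[4,4,25],"rot":[0,0,0]},{"delta_pos":[0,0,25],"rot":[0,0,0]},{"delta_pos":[0,0,8],"rot":[0,0,0]},{"delta_pos":[0,0,0],"rot":[0,0,0]}])

```text
clock: 2.33
tcp_pos: [0.5592, 0.0999, 0.1149]
eef_rot: [3.137, 0.012, 2.516]
contact_force: [-0.1, 0.8, 0.0]
opening: 0.0855
```

```bash
python3 -c "
from h import *
go([.553,.096,.102],144.5)"
```

```text
t 2.33 tcp [0.5592 0.0999 0.1149] rpy [179.7   0.7 144.2] F [-0.1  0.8  0. ] M [0.05 0.03 0.01] open 0.0855
shift [ 2.9 -6.9 12.9] rot [ 0.3  0.7 -0.3]
```

Request:
step_arm(motion=[{"delta_pos":[3,-7,8],"rot":[0,1,0]},{"delta_pos":[0,0,0],"rot":[0,0,0]}])

```text
clock: 2.58
tcp_pos: [0.5537, 0.0963, 0.1087]
eef_rot: [3.135, -0.004, 2.517]
contact_force: [0.1, 0.6, -0.2]
opening: 0.0851
```

```bash
python3 -c "
from h import *
go([.553,.096,.102],144.5)"
```

```text
t 2.58 tcp [0.5537 0.0963 0.1087] rpy [179.6  -0.2 144.2] F [ 0.1  0.6 -0.2] M [-0.01 -0.04  0.01] open 0.0851
shift [ 0.4 -0.7  6.7] rot [ 0.4 -0.2 -0.3]
```

Request:
step_arm(motion=[{"delta_pos":[0,-0.7,6],"rot":[0,0,0]},{"delta_pos":[0,0,0],"rot":[0,0,0]},{"delta_pos":[0,0,0],"rot":[0,0,0]}], claw=1)

```text
clock: 2.95
tcp_pos: [0.5541, 0.0954, 0.1033]
eef_rot: [3.134, -0.002, 2.517]
contact_force: [-0.0, -0.2, -0.0]
opening: 0.0325
```

Request:
step_arm(motion=[{"delta_pos":[0,0,0],"rot":[0,0,0]},{"delta_pos":[0,0,0],"rot":[0,0,0]}])

```text
clock: 3.2
tcp_pos: [0.5539, 0.0953, 0.1034]
eef_rot: [3.134, -0.003, 2.517]
contact_force: [-0.8, -1.0, 0.5]
opening: 0.0148
```

```bash
python3 -c "
from h import *
go([.553,.096,.102],108)"
```

```text
t 3.2 tcp [0.5539 0.0953 0.1034] rpy [ 1.796e+02 -1.000e-01  1.442e+02] F [-0.8 -1.   0.5] M [-0.    0.06  0.05] open 0.0148
shift [ 1.2 -0.   1.4] rot [ 0.4 -0.3 36.2]
```

Request:
step_arm(motion=[{"delta_pos":[0,0,0],"rot":[0,0,0]},{"delta_pos":[0,0,0],"rot":[0,0,0]}])

```text
clock: 3.45
tcp_pos: [0.5539, 0.0953, 0.1035]
eef_rot: [3.134, -0.003, 2.517]
contact_force: [-0.6, 0.6, -0.8]
opening: 0.0144
```

```bash
python3 -c "
from h import *
go([.553,.096,.102],108)"
```

```text
t 3.45 tcp [0.5539 0.0953 0.1035] rpy [ 1.796e+02 -1.000e-01  1.442e+02] F [-0.6  0.6 -0.8] M [-0.08  0.07  0.02] open 0.0144
shift [ 1.1 -0.   1.5] rot [ 0.4 -0.3 36.2]
```

Request:
step_arm(motion=[{"delta_pos":[0,0,-2],"rot":[0,0,0]},{"delta_pos":[0,0,-5],"rot":[0,0,0]},{"delta_pos":[0,0,0],"rot":[0,0,0]}], claw=0.4)

```text
clock: 3.82
tcp_pos: [0.5543, 0.0955, 0.1111]
eef_rot: [3.133, -0.002, 2.517]
contact_force: [0.3, 0.2, -0.3]
opening: 0.0256
```

Request:
step_arm(motion=[{"delta_pos":[0,0,0],"rot":[0,0,0]},{"delta_pos":[0,0,0],"rot":[0,0,0]},{"delta_pos":[0,0,0],"rot":[0,0,0]},{"delta_pos":[0,0,0],"rot":[0,0,0]}], claw=1)

```text
clock: 4.32
tcp_pos: [0.5541, 0.0953, 0.1113]
eef_rot: [3.134, -0.002, 2.517]
contact_force: [0.9, -0.6, 0.4]
opening: 0.01
```

```bash
python3 -c "
from h import *
go([.553,.096,.102],108)
snap('scene','s2');crop('s2',300,140,420,280,4,'cs2')"
```

```text
t 4.33 tcp [0.5541 0.0953 0.1113] rpy [ 1.796e+02 -1.000e-01  1.442e+02] F [ 0.9 -0.6  0.4] M [-0.09  0.04 -0.06] open 0.01
shift [ 1.3 -0.1  9.3] rot [ 0.4 -0.3 36.2]
```

View pics/cs2.png

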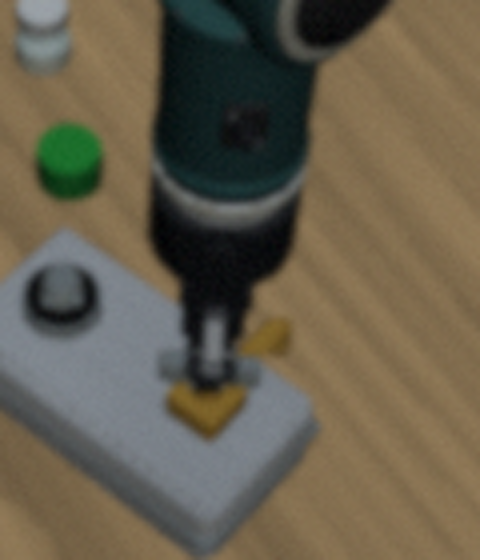

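Request:
step_arm(motion=[{"delta_pos":[0,0,0],"rot":[0,0,9]},{"delta_pos":[0,0,0],"rot":[0,0,9]},{"delta_pos":[0,0,0],"rot":[0,0,9]},{"delta_pos":[0,0,0],"rot":[0,0,8]},{"delta_pos":[0,0,0],"rot":[0,0,0]}])

```text
clock: 5.0
tcp_pos: [0.5535, 0.0947, 0.1114]
eef_rot: [3.138, -0.005, 1.89]
contact_force: [0.2, -2.1, 1.0]
opening: 0.0101
```

```bash
python3 -c "
from h import *
go([.554,.0953,.111],108)"
```

```text
t 5.0 tcp [0.5535 0.0947 0.1114] rpy [179.8  -0.3 108.3] F [ 0.2 -2.1  1. ] M [-0.1  -0.03 -0.09] open 0.0101
shift [0.4 0.6 0.4] rot [ 0.2 -0.3  0.3]
```

```bash
cat >> h.py <<'E'
def warp(f,z,x0,x1,y0,y1,res,out):
    # row down = -x, col right = -y (as top view)
    s=load(f); H=int((x1-x0)/res);W=int((y1-y0)/res)
    r,c=np.mgrid[:H,:W]; P=np.stack([x1-r*res,y1-c*res,np.full((H,W),z)],-1).reshape(-1,3)
    uv=proj(s,P).reshape(H,W,2).astype(np.float32)
    im=cv2.remap(s['image'][:,:,::-1].copy(),uv[...,0],uv[...,1],cv2.INTER_CUBIC); cv2.imwrite(f'pics/{out}.png',im); return im
E
python3 - <<'E'
from h import *
im=warp('top0',.072,.45,.70,-.11,.21,.0005,'w0')
hsv=cv2.cvtColor(im,cv2.COLOR_BGR2HSV); 
m=((hsv[...,1]<50)&(hsv[...,2]>105)).astype(np.uint8)*255
m=cv2.morphologyEx(m,cv2.MORPH_CLOSE,np.ones((9,9)));
n,l,st,ce=cv2.connectedComponentsWithStats(m); k=1+np.argmax(st[1:,4]); m=(l==k).astype(np.uint8)*255
cs,_=cv2.findContours(m,0,2); r=cv2.minAreaRect(max(cs,key=cv2.contourArea)); print(r, .45+.25-r[0][1]*.0005,.21-r[0][0]*.0005,np.array(r[1])*.5)
cv2.imwrite('pics/w0m.png',np.hstack([im,cv2.cvtColor(m,8)])[:, :])
# line fits of the back edge (first bright pixel per column), front edge
for name,f in(('back',lambda c:np.argmax(c)),('front',lambda c:len(c)-1-np.argmax(c[::-1]))):
    cols=np.arange(130,480) ; cols=[c for c in cols if m[:,c].any()]
    pts=np.array([[c,f(m[:,c]>0)] for c in cols]); 
    for a,b in((180,430),(220,400)):
        q=pts[(pts[:,0]>a)&(pts[:,0]<b)].astype(np.float32); v=cv2.fitLine(q,cv2.DIST_HUBER,0,.01,.01).ravel(); print(name,np.degrees(np.arctan2(-v[1],v[0])))
E
```

```text
((336.4786376953125, 268.7645263671875), (225.71780395507812, 416.9264831542969), 71.91300201416016) 0.5656177368164061 0.04176068115234374 [112.85890198 208.46324158]
back 18.011917
back 17.998064
front 17.935965
front 17.837177
```

View pics/w0.png

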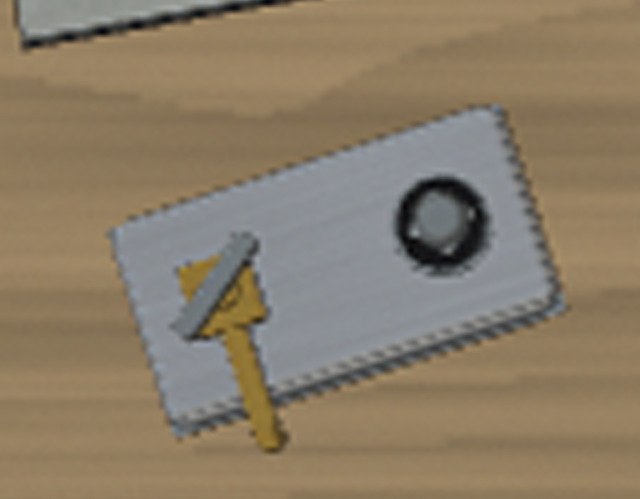

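Request:
step_arm(motion=[{"delta_pos":[0,0,0],"rot":[0,0,0.4]},{"delta_pos":[0,0,0],"rot":[0,0,0]}])

```text
clock: 5.25
tcp_pos: [0.5535, 0.0947, 0.1114]
eef_rot: [3.138, -0.005, 1.886]
contact_force: [0.3, -0.6, 0.8]
opening: 0.0104
```

```bash
python3 -c "
from h import *
go([.554,.0953,.111],108)"
```

```text
t 5.25 tcp [0.5535 0.0947 0.1114] rpy [179.8  -0.3 108.1] F [ 0.3 -0.6  0.8] M [-0.09  0.08 -0.  ] open 0.0104
shift [0.4 0.6 0.4] rot [ 0.2 -0.3  0.1]
```

Release and lift.

Request:
step_arm(motion=[{"delta_pos":[0,0,0],"rot":[0,0,0]},{"delta_pos":[0,0,0],"rot":[0,0,0]},{"delta_pos":[0,0,-15],"rot":[0,0,0]},{"delta_pos":[0,0,-40],"rot":[0,0,0]},{"delta_pos":[0,0,-40],"rot":[0,0,0]}], claw=-1)

```text
clock: 5.88
tcp_pos: [0.5508, 0.094, 0.2061]
eef_rot: [-3.137, -0.007, 1.887]
contact_force: [1.3, -0.1, -0.5]
opening: 0.0853
```

```bash
python3 -c "
from h import *
go([.5968,-.2375,.2],108)"
```

```text
t 5.88 tcp [0.5508 0.094  0.2061] rpy [-179.7   -0.4  108.1] F [ 1.3 -0.1 -0.5] M [-0.04 -0.02  0.04] open 0.0853
shift [-329.4  -59.5    3.9] rot [-0.3 -0.4  0.1]
```

```bash
python3 -c "
from h import *
t=load('top0');s=load('scene0')
for u,v,z in[(371,113,.19),(388,131,.19),(367,142,.19),(368,140,.085),(358,188,.03),(362,221,.03)]: print(atz(t,u,v,z).round(3))
for u,v in[(225,156),(212,183),(244,172)]: print(atz(s,u,v,.18).round(3))
snap('top','t3');warp('t3',.126,.45,.70,-.11,.21,.0005,'w3')
"
```

```text
[ 0.771 -0.161  0.19 ]
[ 0.723 -0.205  0.19 ]
[ 0.693 -0.15   0.19 ]
[ 0.726 -0.165  0.085]
[ 0.595 -0.141  0.03 ]
[ 0.498 -0.152  0.03 ]
[ 0.724 -0.213  0.18 ]
[ 0.783 -0.149  0.18 ]
[ 0.706 -0.142  0.18 ]
```

View pics/w3.png

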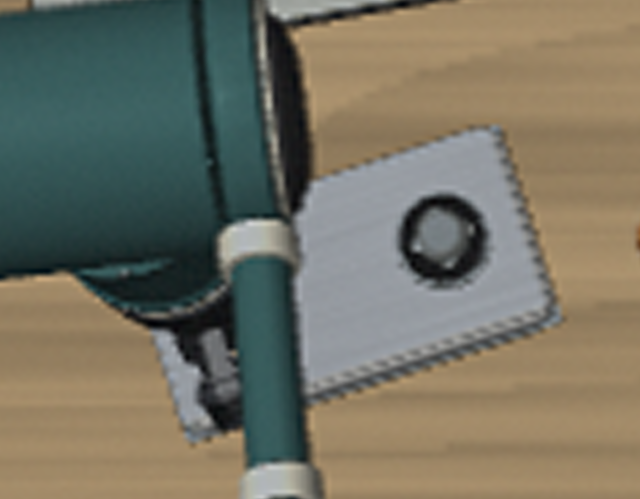

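Request:
step_arm(motion=[{"delta_pos":[-50,-10,0],"rot":[0,0,0]},{"delta_pos":[-50,-10,0],"rot":[0,0,0]},{"delta_pos":[-50,-10,0],"rot":[0,0,0]}])

```text
clock: 6.3
tcp_pos: [0.5766, -0.0572, 0.2194]
eef_rot: [3.125, -0.002, 1.896]
contact_force: [0.5, 0.8, -0.4]
opening: 0.0854
```

```bash
python3 -c "
from h import *
go([.5968,-.2375,.2],108)
snap('top','t4');warp('t4',.126,.45,.70,-.11,.21,.0005,'w4')"
```

```text
t 6.3 tcp [ 0.5766 -0.0572  0.2194] rpy [ 1.790e+02 -1.000e-01  1.086e+02] F [ 0.5  0.8 -0.4] M [-0.06 -0.03 -0.02] open 0.0854
shift [-177.4  -38.7   18.4] rot [ 1.  -0.1  0.6]
```

View pics/w4.png

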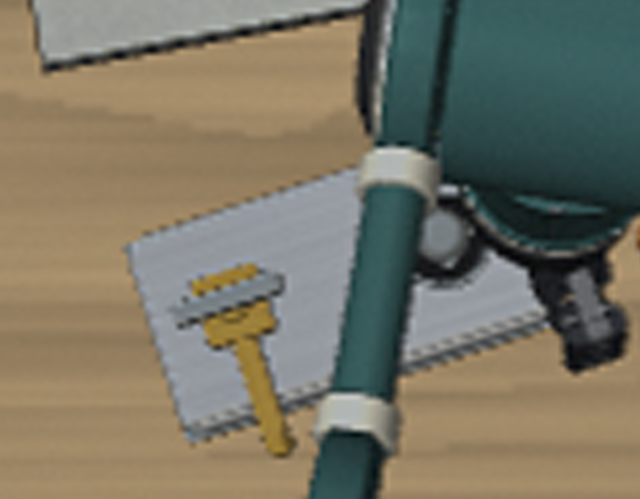

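Request:
step_arm(motion=[{"delta_pos":[-50,-11,0],"rot":[0,0,0]},{"delta_pos":[-50,-11,0],"rot":[0,0,0]},{"delta_pos":[-45,-10,5],"rot":[0,0,0]},{"delta_pos":[0,0,10],"rot":[0,0,10]},{"delta_pos":[0,0,0],"rot":[0,0,9]}])

```text
clock: 6.98
tcp_pos: [0.5956, -0.2186, 0.2101]
eef_rot: [3.117, -0.0, 1.548]
contact_force: [-0.7, 0.5, -0.1]
opening: 0.0851
```

Run:
```python
from h import *
go([.5968,-.2375,.1],90)
im=warp('t4',.126,.52,.60,.05,.14,.00025,'w5')
im=cv2.imread('pics/w5.png'); cv2.imwrite('pics/w5.png',cv2.resize(im,None,fx=2,fy=2))
```

```text
t 6.97 tcp [ 0.5956 -0.2186  0.2101] rpy [178.6  -0.   88.7] F [-0.7  0.5 -0.1] M [0.02 0.   0.04] open 0.0851
shift [-18.9  -1.1 110.1] rot [ 1.4 -0.  -1.3]
```

View pics/w5.png

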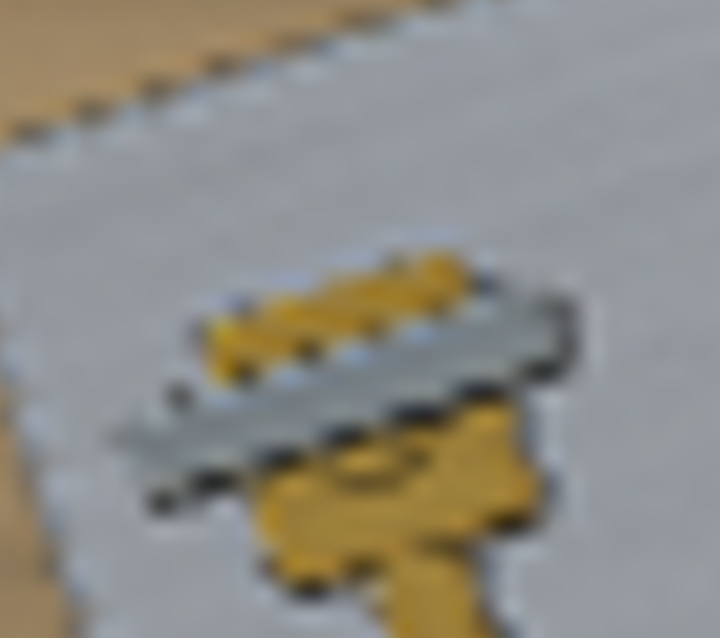

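Request:
step_arm(motion=[{"delta_pos":[-18,-1,25],"rot":[1.4,0,-1.3]},{"delta_pos":[0,0,25],"rot":[0,0,0]},{"delta_pos":[0,0,25],"rot":[0,0,0]},{"delta_pos":[0,0,20],"rot":[0,0,0]},{"delta_pos":[0,0,0],"rot":[0,0,0]}])

```text
clock: 7.6
tcp_pos: [0.5979, -0.2382, 0.1178]
eef_rot: [3.135, 0.003, 1.569]
contact_force: [-0.7, 0.3, 0.1]
opening: 0.0854
```

Run:
```python
from h import *
go([.5968,-.2375,.06],90)
snap('scene','s5');snap('top','t5')
crop('s5',200,100,350,240,5,'cs5');crop('t5',340,130,440,250,5,'ct5')
```

```text
t 7.6 tcp [ 0.5979 -0.2382  0.1178] rpy [179.6   0.2  89.9] F [-0.7  0.3  0.1] M [ 0.05 -0.02 -0.03] open 0.0854
shift [ 0.9 -1.5 57.8] rot [ 0.4  0.2 -0.1]
```

View pics/cs5.png

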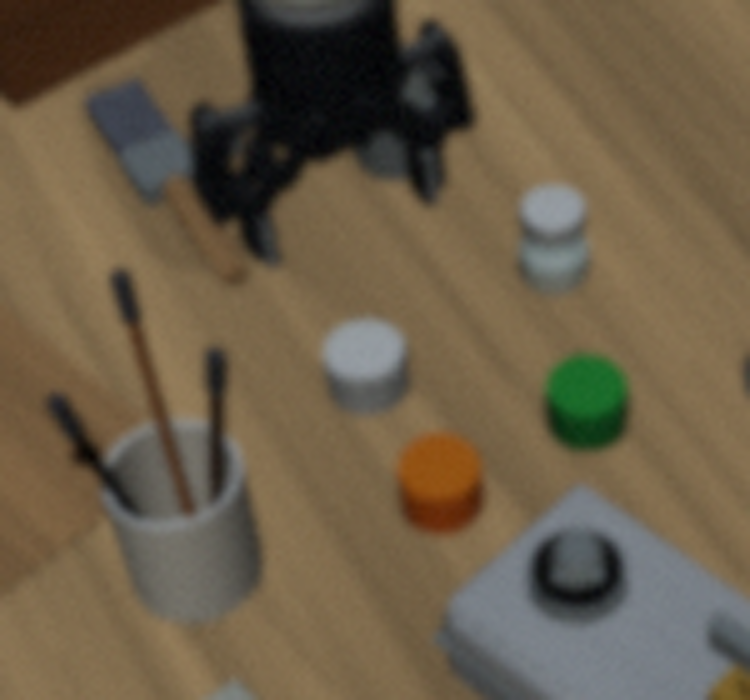

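View pics/ct5.png

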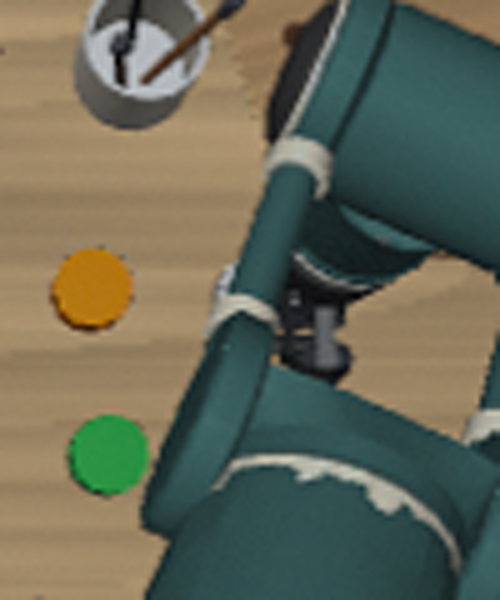

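Run:
```python
from h import *
s=load('scene0');t=load('top0')
for P in([.5979,-.2382,.131],[.555,-.2382,.131],[.641,-.2382,.131],[.5968,-.2375,.032]): print(P,proj(s,P).round(1),proj(t,P).round(1))
```

```text
[0.5979, -0.2382, 0.131] [[269.4 145.2]] [[397.4 182. ]]
[0.555, -0.2382, 0.131] [[283.7 139.4]] [[397.7 197.7]]
[0.641, -0.2382, 0.131] [[254.5 151.2]] [[397.1 166.4]]
[0.5968, -0.2375, 0.032] [[273.3 170.1]] [[390.9 187.6]]
```

Request:
step_arm(motion=[{"delta_pos":[1,-1.5,25],"rot":[0.4,0,0]},{"delta_pos":[0,0,25],"rot":[0,0,0]},{"delta_pos":[0,0,25],"rot":[0,0,0]},{"delta_pos":[0,0,0],"rot":[0,0,0]}])

```text
clock: 8.2
tcp_pos: [0.6003, -0.2386, 0.0437]
eef_rot: [3.134, 0.006, 1.57]
contact_force: [-0.6, 0.2, -0.4]
opening: 0.085
```

Run:
```python
from h import *
go([.5968,-.2375,.003],90)
```

```text
t 8.2 tcp [ 0.6003 -0.2386  0.0437] rpy [179.6   0.4  89.9] F [-0.6  0.2 -0.4] M [-0.01 -0.05  0.01] open 0.085
shift [ 1.4 -3.8 40.7] rot [ 0.4  0.4 -0.1]
```

Request:
step_arm(motion=[{"delta_pos":[1,-4,16],"rot":[0.4,0.4,0]},{"delta_pos":[0,0,12],"rot":[0,0,0]},{"delta_pos":[0,0,6],"rot":[0,0,0]},{"delta_pos":[0,0,0],"rot":[0,0,0]}])

```text
clock: 8.7
tcp_pos: [0.5975, -0.2382, 0.0091]
eef_rot: [3.139, 0.0, 1.57]
contact_force: [0.8, 0.1, 0.7]
opening: 0.0853
```

Run:
```python
from h import *
go([.5968,-.2375,.003],90)
snap('scene','s6');crop('s6',220,110,330,220,6,'cs6')
```

```text
t 8.7 tcp [ 0.5975 -0.2382  0.0091] rpy [179.9   0.   89.9] F [0.8 0.1 0.7] M [ 0.01 -0.06  0.05] open 0.0853
shift [ 0.7 -0.7  6.1] rot [ 0.1  0.  -0.1]
```

View pics/cs6.png

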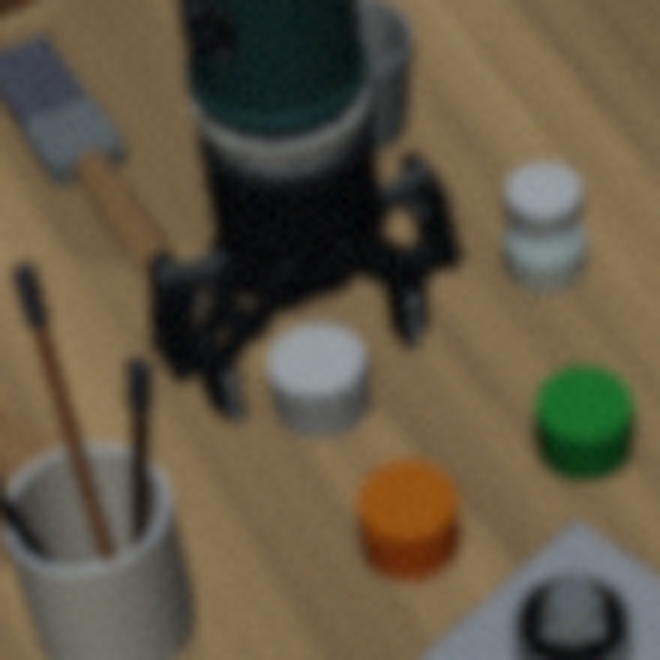

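Request:
step_arm(motion=[{"delta_pos":[0.7,-0.7,6],"rot":[0,0,0]},{"delta_pos":[0,0,0],"rot":[0,0,0]},{"delta_pos":[0,0,0],"rot":[0,0,0]},{"delta_pos":[0,0,0],"rot":[0,0,0]},{"delta_pos":[0,0,0],"rot":[0,0,0]}], claw=1, squeeze=60)

```text
clock: 9.38
tcp_pos: [0.5987, -0.2383, 0.0052]
eef_rot: [3.135, 0.002, 1.57]
contact_force: [-0.2, -0.6, 0.3]
opening: 0.0453
```

Run:
```python
from h import *
go([.5968,-.2375,.003],90)
```

```text
t 9.38 tcp [ 0.5987 -0.2383  0.0052] rpy [1.796e+02 1.000e-01 8.990e+01] F [-0.2 -0.6  0.3] M [ 0.03  0.09 -0.03] open 0.0453
shift [ 0.8 -2.   2.2] rot [ 0.4  0.1 -0.1]
```

Request:
step_arm(motion=[{"delta_pos":[0,0,-15],"rot":[0,0,0]},{"delta_pos":[0,0,-45],"rot":[0,0,0]},{"delta_pos":[0,0,-50],"rot":[0,0,0]},{"delta_pos":[0,0,-50],"rot":[0,0,0]},{"delta_pos":[0,0,0],"rot":[0,0,0]}])

```text
clock: 10.0
tcp_pos: [0.5976, -0.2379, 0.1731]
eef_rot: [3.135, 0.002, 1.57]
contact_force: [0.7, -0.4, -0.7]
opening: 0.0452
```

Run:
```python
from h import *
go([.590,-.0122,.15],90)
```

```text
t 10.0 tcp [ 0.5976 -0.2379  0.1731] rpy [1.796e+02 1.000e-01 8.990e+01] F [ 0.7 -0.4 -0.7] M [-0.03  0.03 -0.02] open 0.0452
shift [225.8  -7.9  22.6] rot [ 0.4  0.1 -0.1]
```

Request:
step_arm(motion=[{"delta_pos":[50,-2,0],"rot":[0,0,0]},{"delta_pos":[50,-2,0],"rot":[0,0,0]},{"delta_pos":[50,-2,0],"rot":[0,0,0]},{"delta_pos":[50,-2,0],"rot":[0,0,0]},{"delta_pos":[20,0,0],"rot":[0,0,0]}])

```text
clock: 10.62
tcp_pos: [0.5885, -0.0142, 0.1733]
eef_rot: [3.134, 0.003, 1.565]
contact_force: [-0.7, -0.2, -0.3]
opening: 0.0451
```

Run:
```python
from h import *
go([.590,-.0122,.14],90)
```

```text
t 10.62 tcp [ 0.5885 -0.0142  0.1733] rpy [179.6   0.2  89.7] F [-0.7 -0.2 -0.3] M [-0.03  0.03 -0.01] open 0.0451
shift [ 2.1  1.2 33.3] rot [ 0.4  0.2 -0.3]
```

Request:
step_arm(motion=[{"delta_pos":[2,1.2,16],"rot":[0.4,0.2,0]},{"delta_pos":[0,0,16],"rot":[0,0,0]},{"delta_pos":[0,0,8],"rot":[0,0,0]},{"delta_pos":[0,0,0],"rot":[0,0,0]}])

```text
clock: 11.12
tcp_pos: [0.5886, -0.0147, 0.1283]
eef_rot: [-3.138, 0.001, 1.564]
contact_force: [-0.4, -0.2, 0.3]
opening: 0.0451
```

Run:
```python
from h import *
go([.590,-.0122,.125],90)
snap('scene','s7');snap('top','t7')
crop('s7',270,140,390,270,6,'cs7');crop('t7',240,140,360,240,6,'ct7')
```

```text
t 11.12 tcp [ 0.5886 -0.0147  0.1283] rpy [-1.798e+02  1.000e-01  8.960e+01] F [-0.4 -0.2  0.3] M [ 0.04 -0.01  0.01] open 0.0451
shift [2.5 1.4 3.3] rot [-0.2  0.1 -0.4]
```

View pics/cs7.png

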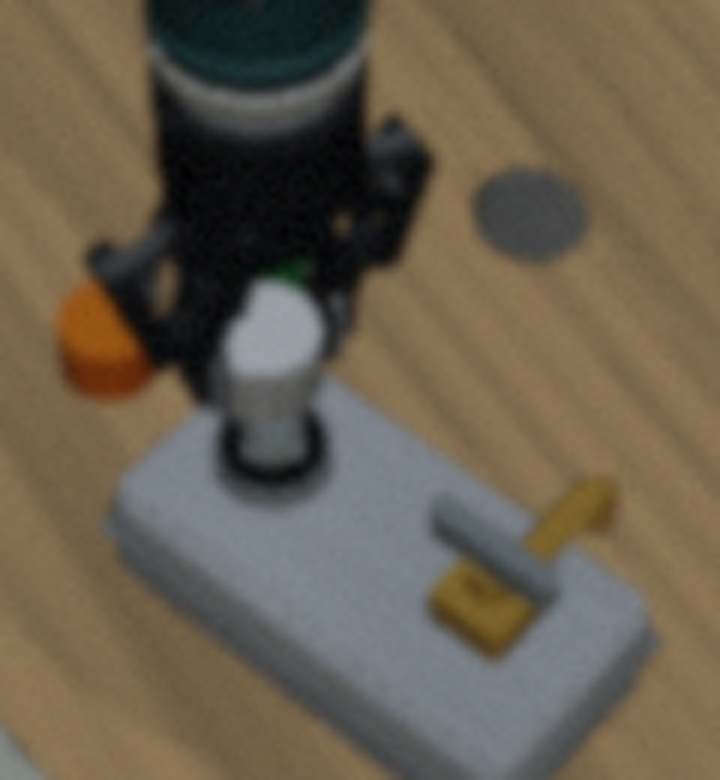

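View pics/ct7.png

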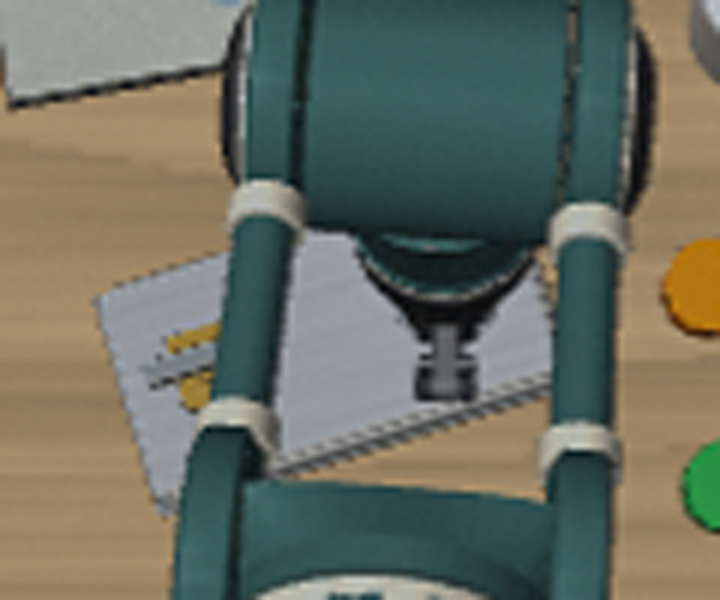

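Run:
```python
from h import *
s=load('s7'); im=s['image'][140:270,270:390,::-1]; im=cv2.resize(im,None,fx=6,fy=6,interpolation=cv2.INTER_CUBIC)
a=np.linspace(0,2*np.pi,90)
def circ(c,z,r,col):
    p=proj(s,np.c_[c[0]+r*np.cos(a),c[1]+r*np.sin(a),np.full(90,z)]); q=((p-[270,140]+.5)*6-.5).round().astype(int); cv2.polylines(im,[q],True,col,1); print(z,q.min(0),q.max(0),q.mean(0).round(1))
N=[.590,-.0122];C=[.5886,-.0147]
circ(N,.082,.025,(0,255,0));circ(N,.086,.0225,(0,255,0));circ(N,.082,.0135,(255,255,0))
circ(C,.1551,.023,(0,0,255));circ(C,.1231,.023,(0,0,255))
im=im[230:530,150:400]
cv2.imwrite('pics/ov7.png',cv2.resize(im,None,fx=2,fy=2))
```

```text
0.082 [211 400] [333 499] [271.5 449.7]
0.086 [217 399] [327 489] [271.4 443.9]
0.082 [239 422] [305 476] [271.8 449.3]
0.1551 [210 288] [329 381] [269.  334.2]
0.1231 [213 338] [328 430] [270.1 383.8]
```

View pics/ov7.png

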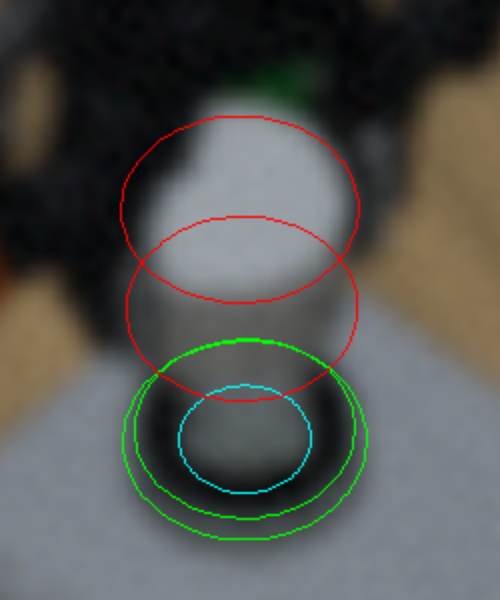

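Request:
step_arm(motion=[{"delta_pos":[3.5,2,0],"rot":[0,0,0]},{"delta_pos":[0,0,0],"rot":[0,0,0]}])

```text
clock: 11.48
tcp_pos: [0.5925, -0.0114, 0.1306]
eef_rot: [3.141, 0.001, 1.564]
contact_force: [0.2, 0.0, -0.8]
opening: 0.0452
```

Run:
```python
from h import *
go([.590,-.0115,.115],90)
s=snap('scene','s8'); crop('s8',290,170,340,230,10,'cs8')
```

```text
t 11.47 tcp [ 0.5925 -0.0114  0.1306] rpy [1.80e+02 1.00e-01 8.96e+01] F [ 0.2  0.  -0.8] M [0.01 0.07 0.02] open 0.0452
shift [-0.1 -2.5 15.6] rot [ 0.   0.1 -0.4]
```

View pics/cs8.png

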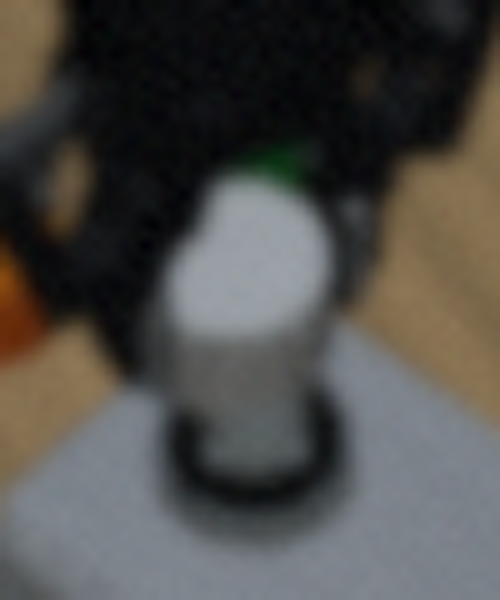

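```bash
cat > ov.py <<'E'
from h import *
import sys
def ov(f,C,N,zt,out):
    s=load(f); im=cv2.resize(s['image'][165:230,285:345,::-1],None,fx=9,fy=9,interpolation=cv2.INTER_CUBIC)
    a=np.linspace(0,2*np.pi,90)
    def circ(c,z,r,col):
        p=proj(s,np.c_[c[0]+r*np.cos(a),c[1]+r*np.sin(a),np.full(90,z)]); q=((p-[285,165]+.5)*9-.5).round().astype(int); cv2.polylines(im,[q],True,col,1)
    circ(N,.082,.025,(0,255,0));circ(N,.086,.0225,(0,255,0));circ(N,.086,.0135,(255,255,0))
    u=zt-.0052
    circ(C,u+.032,.023,(0,0,255));circ(C,u,.023,(0,0,255))
    for sx in(1,-1): # pads: inner face corners
        P=np.array([[C[0]+sx*.023,C[1]+d,u+h] for d,h in((-.011,.01),(.011,.01),(.011,.032),(-.011,.032))])
        q=((proj(s,P)-[285,165]+.5)*9-.5).round().astype(int); cv2.polylines(im,[q],True,(255,0,255),1)
    cv2.imwrite(f'pics/{out}.png',im)
E
python3 -c "
from ov import *
ov('s8',[.5925,-.0114],[.590,-.0118],.1306,'ov8')"
```

```text
(no output)
```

View pics/ov8.png

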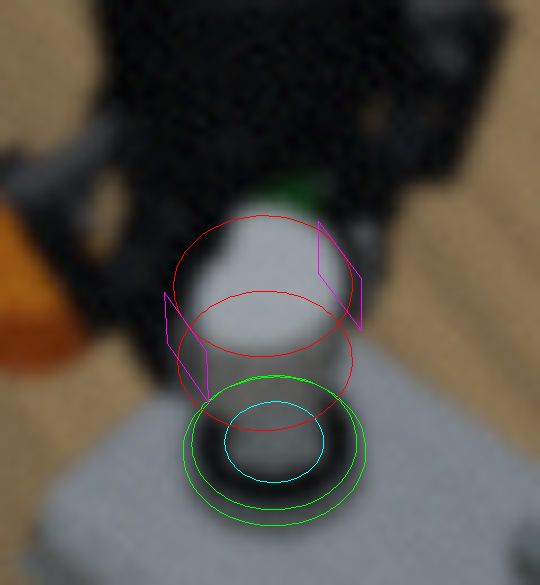

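```bash
cat >> ov.py <<'E'
def ov2(f,circs,x0,y0,w,h,k,out):
    s=load(f); im=cv2.resize(s['image'][y0:y0+h,x0:x0+w,::-1],None,fx=k,fy=k,interpolation=cv2.INTER_CUBIC)
    a=np.linspace(0,2*np.pi,90)
    for (c,z,r,col) in circs:
        p=proj(s,np.c_[c[0]+r*np.cos(a),c[1]+r*np.sin(a),np.full(90,z)]); q=((p-[x0,y0]+.5)*k-.5).round().astype(int); cv2.polylines(im,[q],True,col,1)
    cv2.imwrite(f'pics/{out}.png',im); return im
E
python3 -c "
from ov import *
C=[.5987,-.2383];R=(0,0,255);G=(0,255,0);N=[.590,-.0118]
a=ov2('scene0',[(C,.032,.023,R),(C,0,.023,R)],250,150,45,45,9,'a')
b=ov2('scene0',[(N,.082,.025,G),(N,.086,.0225,G),(N,.105,.0085,R),(N,.082,.0135,R)],295,190,45,45,9,'b')
cv2.imwrite('pics/ab.png',np.hstack([a,b])[:,:800])"
```

```text
(no output)
```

View pics/ab.png

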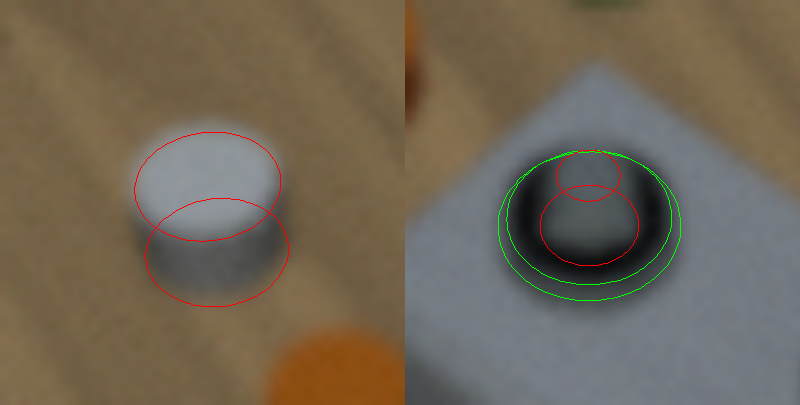

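Request:
step_arm(motion=[{"delta_pos":[0,-2.5,8],"rot":[0,0,0]},{"delta_pos":[0,0,6],"rot":[0,0,0]},{"delta_pos":[0,0,0],"rot":[0,0,0]}], squeeze=70)

```text
clock: 11.9
tcp_pos: [0.5898, -0.0113, 0.116]
eef_rot: [3.141, 0.001, 1.564]
contact_force: [0.7, -0.3, 0.0]
opening: 0.0451
```

Run:
```python
from h import *
go([.590,-.0116,.105],90)
```

```text
t 11.9 tcp [ 0.5898 -0.0113  0.116 ] rpy [1.799e+02 1.000e-01 8.960e+01] F [ 0.7 -0.3  0. ] M [-0.01  0.   -0.01] open 0.0451
shift [-0.3  0.2 11. ] rot [ 0.1  0.1 -0.4]
```

Request:
step_arm(motion=[{"delta_pos":[0,0,5],"rot":[0,0,0]},{"delta_pos":[0,0,3],"rot":[0,0,0]},{"delta_pos":[0,0,0],"rot":[0,0,0]}])

```text
clock: 12.28
tcp_pos: [0.5897, -0.0113, 0.1072]
eef_rot: [3.141, 0.001, 1.564]
contact_force: [-0.1, 0.3, -0.8]
opening: 0.0448
```

Run:
```python
from h import *
go([.590,-.0116,.103],90)
```

```text
t 12.28 tcp [ 0.5897 -0.0113  0.1072] rpy [1.80e+02 1.00e-01 8.96e+01] F [-0.1  0.3 -0.8] M [-0.04  0.07  0.01] open 0.0448
shift [-0.3  0.3  4.2] rot [ 0.   0.1 -0.4]
```

Request:
step_arm(motion=[{"delta_pos":[0,0,3],"rot":[0,0,0]},{"delta_pos":[0,0,0],"rot":[0,0,0]}])

```text
clock: 12.52
tcp_pos: [0.5898, -0.0112, 0.1042]
eef_rot: [3.141, 0.001, 1.564]
contact_force: [-0.8, 0.9, 0.3]
opening: 0.0447
```

Request:
step_arm(motion=[{"delta_pos":[0,0,3],"rot":[0,0,0]},{"delta_pos":[0,0,0],"rot":[0,0,0]}])

```text
clock: 12.78
tcp_pos: [0.5894, -0.011, 0.1011]
eef_rot: [-3.141, 0.001, 1.564]
contact_force: [-0.7, -0.6, -1.2]
opening: 0.0447
```

Run:
```python
from h import *
go([.590,-.0116,.103],90)
```

```text
t 12.78 tcp [ 0.5894 -0.011   0.1011] rpy [-180.     0.    89.6] F [-0.7 -0.6 -1.2] M [0.03 0.05 0.  ] open 0.0447
shift [-0.6  0.6 -1.9] rot [-0.   0.  -0.4]
```

Request:
step_arm(motion=[{"delta_pos":[0,0,2],"rot":[0,0,0]},{"delta_pos":[0,0,0],"rot":[0,0,0]}])

```text
clock: 13.02
tcp_pos: [0.5894, -0.0109, 0.0991]
eef_rot: [-3.142, 0.001, 1.564]
contact_force: [-0.4, 0.4, 1.1]
opening: 0.045
```

Request:
step_arm(motion=[{"delta_pos":[0,0,2],"rot":[0,0,0]},{"delta_pos":[0,0,0],"rot":[0,0,0]}])

```text
clock: 13.28
tcp_pos: [0.5891, -0.0105, 0.0981]
eef_rot: [-3.141, -0.0, 1.564]
contact_force: [-3.4, 1.5, 2.8]
opening: 0.0449
```

Request:
step_arm(motion=[{"delta_pos":[0,0,2],"rot":[0,0,0]}])

```text
clock: 13.4
tcp_pos: [0.5893, -0.0104, 0.0972]
eef_rot: [-3.141, -0.0, 1.564]
contact_force: [-5.3, 0.9, 10.2]
opening: 0.0447
```

Run:
```python
from h import *
go([.590,-.0116,.0872],90)
```

```text
t 13.4 tcp [ 0.5893 -0.0104  0.0972] rpy [-180.    -0.    89.6] F [-5.3  0.9 10.2] M [ 0.25  0.9  -0.01] open 0.0447
shift [-1.2  0.7 10. ] rot [-0.  -0.  -0.4]
```

Request:
step_arm(motion=[{"delta_pos":[0,-0.6,2],"rot":[0,0,0]}])

```text
clock: 13.52
tcp_pos: [0.589, -0.0103, 0.0965]
eef_rot: [-3.141, -0.0, 1.564]
contact_force: [-3.8, 1.0, 10.8]
opening: 0.0449
```

Request:
step_arm(motion=[{"delta_pos":[0,0,2],"rot":[0,0,0]}])

```text
clock: 13.65
tcp_pos: [0.5889, -0.0103, 0.0958]
eef_rot: [-3.141, -0.0, 1.564]
contact_force: [-5.5, 1.6, 9.3]
opening: 0.045
```

Run:
```python
from h import *
go([.590,-.0116,.0872],90)
```

```text
t 13.65 tcp [ 0.5889 -0.0103  0.0958] rpy [-180.    -0.    89.6] F [-5.5  1.6  9.3] M [0.16 1.04 0.01] open 0.045
shift [-1.3  1.1  8.6] rot [-0.  -0.  -0.4]
```

Request:
step_arm(motion=[{"delta_pos":[0,-0.5,2.5],"rot":[0,0,0]}])

```text
clock: 13.78
tcp_pos: [0.5886, -0.0103, 0.0941]
eef_rot: [3.141, -0.0, 1.564]
contact_force: [-2.0, 1.4, 1.6]
opening: 0.0449
```

Request:
step_arm(motion=[{"delta_pos":[0,-0.5,2.5],"rot":[0,0,0]}])

```text
clock: 13.9
tcp_pos: [0.5885, -0.0103, 0.0914]
eef_rot: [3.14, -0.0, 1.564]
contact_force: [1.3, 1.0, -2.6]
opening: 0.0447
```

Request:
step_arm(motion=[{"delta_pos":[0,0,2.5],"rot":[0,0,0]}])

```text
clock: 14.02
tcp_pos: [0.5886, -0.0104, 0.0886]
eef_rot: [3.14, 0.0, 1.564]
contact_force: [-2.4, 0.6, 4.4]
opening: 0.0451
```

Run:
```python
from h import *
go([.590,-.0116,.0872],90)
```

```text
t 14.03 tcp [ 0.5886 -0.0104  0.0886] rpy [179.9   0.   89.6] F [-2.4  0.6  4.4] M [ 0.13  0.28 -0.08] open 0.0451
shift [-1.2  1.4  1.4] rot [ 0.1  0.  -0.4]
```

Request:
step_arm(motion=[{"delta_pos":[0,-0.3,2.5],"rot":[0,0,0]}])

```text
clock: 14.15
tcp_pos: [0.5887, -0.0104, 0.0869]
eef_rot: [3.139, -0.0, 1.564]
contact_force: [-7.1, 2.6, 19.7]
opening: 0.0451
```

Request:
step_arm(motion=[{"delta_pos":[0,0,2],"rot":[0,0,0]}])

```text
clock: 14.28
tcp_pos: [0.5888, -0.0104, 0.0869]
eef_rot: [3.14, 0.0, 1.564]
contact_force: [-10.1, 1.2, 19.7]
opening: 0.0447
```

Run:
```python
from h import *
go([.590,-.0116,.0872],90)
```

```text
t 14.28 tcp [ 0.5888 -0.0104  0.0869] rpy [179.9   0.   89.6] F [-10.1   1.2  19.7] M [ 0.18  1.51 -0.1 ] open 0.0447
shift [-1.2  1.2 -0.3] rot [ 0.1  0.  -0.4]
```

Request:
step_arm(motion=[{"delta_pos":[0,-1,2.2],"rot":[0,0,0]}])

```text
clock: 14.4
tcp_pos: [0.5887, -0.0104, 0.087]
eef_rot: [3.138, 0.0, 1.564]
contact_force: [-3.2, 1.3, 11.8]
opening: 0.0449
```

Run:
```python
from ov import *
go([.590,-.0116,.0872],90)
for i in range(6): snap('scene','s9'); st=ctrl.state(); print(st['clock'],st['contact_force'].round(1),st['tcp_pos'].round(4))
snap('top','t9'); go([.590,-.0116,.0872],90)
crop('s9',270,140,390,270,6,'cs9')
warp('t9',.126,.45,.70,-.11,.21,.0005,'w9')
```

```text
t 14.4 tcp [ 0.5887 -0.0104  0.087 ] rpy [179.8   0.   89.6] F [-3.2  1.3 11.8] M [0.2  0.6  0.01] open 0.0449
shift [-1.2  1.3 -0.2] rot [ 0.2  0.  -0.4]
14.45 [-5.6  1.2 11.8] [ 0.5887 -0.0104  0.0869]
14.5 [-5.2  1.6 12.4] [ 0.5887 -0.0104  0.0869]
14.55 [-4.5  0.3 12.4] [ 0.5887 -0.0104  0.0869]
14.6 [-4.4  1.7 12.8] [ 0.5887 -0.0104  0.0869]
14.65 [-5.4  1.1 13. ] [ 0.5887 -0.0104  0.087 ]
14.7 [-4.7  0.8 12.2] [ 0.5887 -0.0104  0.087 ]
t 14.75 tcp [ 0.5887 -0.0104  0.0869] rpy [179.8   0.   89.6] F [-4.5  1.1 12.1] M [0.1  0.77 0.03] open 0.0452
shift [-1.2  1.3 -0.3] rot [ 0.2  0.  -0.4]
```

View pics/cs9.png

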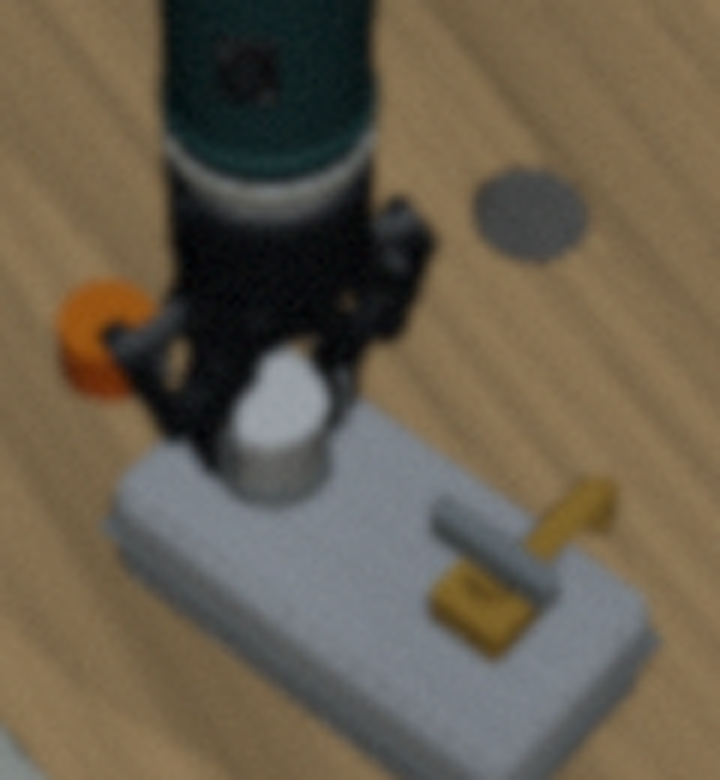

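View pics/t9.png

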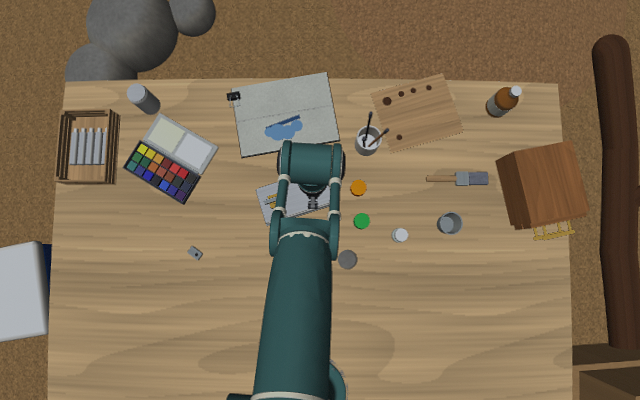

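Request:
step_arm(motion=[{"delta_pos":[0,-1,3.5],"rot":[0,0,0]}], squeeze=90)

```text
clock: 14.88
tcp_pos: [0.5889, -0.0105, 0.087]
eef_rot: [3.136, 0.0, 1.564]
contact_force: [-9.8, 1.1, 25.0]
opening: 0.0443
```

Run:
```python
from h import *
for i in range(6): snap('scene','s10'); st=ctrl.state(); print(st['clock'],st['contact_force'].round(1),st['tcp_pos'].round(4),st['opening'])
```

```text
14.925 [-7.5  1.1 20.2] [ 0.5888 -0.0104  0.087 ] 0.04444929379225607
14.975 [-7.9  0.4 19.3] [ 0.5889 -0.0104  0.087 ] 0.04420182757066239
15.025 [-7.5  1.4 19.5] [ 0.5889 -0.0104  0.087 ] 0.044357063225210845
15.075 [-7.   1.3 19.2] [ 0.5888 -0.0104  0.087 ] 0.044633707594214055
15.125 [-8.   2.1 19.3] [ 0.5888 -0.0104  0.087 ] 0.044626034903466796
15.175 [-7.3  1.4 19. ] [ 0.5888 -0.0104  0.087 ] 0.044499292389120065
```

```bash
python3 -c "
from h import *
print(ctrl.job_done()); print(ctrl.state()['contact_force'])"
```

```text
the job is handed in; nothing more can be done
None
the job is handed in; nothing more can be done
```

The tap is shut and the white cap is clicked onto the filler neck. I handed the job in at about 15 s of robot time with the arm still pressing the cap down.

- **Tap:** I turned the bar clockwise from about 36° open to a tool yaw of 108.1°. Square across the spout is 108.0°, from the can's edges. After I let go, the top view showed the bar edge at 18.6° against the can's 18.0°. It still looked shut in the last picture I viewed, just before the final press.
- **Cap:** I gripped the white cap, not the ink jar lid or the green and orange caps. The push rose to about 10.8 N and then dropped at the click. The tool then stopped at 0.087 m, where the cap should be fully seated (0.0872 m).
- **Final hold:** the push stayed at about 19 N with no slip over 0.25 s, along with a sideways force of about 7.5 N towards the robot.
- **Other objects:** those not hidden by the arm showed no visible movement in the last top view.

**What disagreed or needed mending:**
- My first grip on the bar closed at 14.4 mm instead of 11 mm, probably on the stem below it. I raised the gripper about 8 mm and gripped again, this time at 10 mm.
- The two cameras differed by 3–4 mm in x and up to 3 mm in y. I corrected x from where the jaws closed and took an in-between value for y. The cap then slid over the neck with no contact force until it reached the beads.

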